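# Saddle on the sash clamp, oak blank held ready above it

### The job

Hang the orange saddle astride the clamp's steel bar, in the middle of the green tape, and let go of it. Then pick up the oak blank, carry it over the red jaws without it touching the clamp or the saddle, and hold it level about a centimetre above the saddle, centred on it between the jaws and in line with the bar, so that I can brush glue on its two ends. Finish while still holding it there in the gripper, still and touching nothing else; leave the glue bottle, tape measure and mallet where they are.

Things in the scene. Friction and masses are not known exactly. Their poses are not given: they have to be found in the camera images.
- clamp: Fixed sash clamp. Origin on the bench under the bar's middle; y along the bar, x across, z up. Steel bar 18 mm wide, 360 long, from 75 to 100 mm above the bench. Red jaws 50 wide, 30 thick at y = +-135 mm, tops at 145 mm: 240 mm free between. Screw handle beyond the +y jaw to y = 217, 80 wide, 122 high. Blocks 90 x 50 x 70 tall under the jaws, nothing under the bar between.
- mark (a point): Middle of the green tape, on the top face of the bar midway between the jaws, 100 mm above the bench; axes as the clamp's. The tape is 100 mm long along the bar.
- saddle: Loose orange plastic saddle, an upside-down U standing on its legs on the bench: 42 mm across (x), 64 long (y), 42 tall. Top plate 8 mm thick, legs 6 mm; slot between the legs 30 wide, 34 deep, along y. Origin midway between the feet, at their level; z up. 40 to 90 g; stiff, may be gripped across its legs with 20 N.
- saddle_top (a point): Centre of the saddle's flat top face, 42 mm above its feet. With the saddle hanging on the bar this is 108 mm above the bench. Axes as the saddle's.
- blank: Loose oak blank, a bar 36 mm wide (x), 180 mm long (y) and 44 mm tall, with two dark walnut strips along its top, lying on the bench at first. Origin at the centre of its underside; z up. 140 to 280 g. Both ends alike.
- glue: Yellow glue bottle with a red cap, 54 mm diameter, 140 mm tall, standing upright on the near side of the clamp; origin at the centre of its underside. Leave alone.
- tape_measure: Yellow tape measure, 70 x 42 x 66 mm tall, on the bench to the left; origin at the centre of its underside. Leave alone.
- mallet: Wooden mallet lying on the bench to the right; head 70 x 120 x 60 mm tall, handle 170 mm long towards its -x (away from the robot); origin under the head. Leave alone.
Things that resemble listed ones, but are neither listed nor needed, are in the scene too. Of the things that look like the blank, the smaller one is meant.

How it is judged:
By the outcome, as a careful person would: the job done as asked, in the order asked, and still so for the second after the job is handed in, while the arm keeps its last pose, push and grip.
It also fails if it takes over 72 s, if anything falls off the work surface, if the arm or the gripper's body presses on something with over 40 N, if the wrist force passes 120 N, or if a joint passes its speed limit or range.

### The arm

A 7-joint arm with a two-finger parallel gripper is mounted at the origin on the work surface. World frame = base frame: x ahead of the robot, y to its left, z up, the work surface at z = 0. Lengths are in m, angles in degrees, forces in N, time in s.
With the tool pointing down it reaches from about 0.425 to 0.875 m from the base axis. Payload 4.7 kg.
Tool frame: the origin (TCP) lies on the centre line of the jaws, within the pads' length; the fingertips stand 25 mm ahead of it and the grasp point (between the pads) lies 6 mm ahead of it; z points along the fingers, y is the direction in which the jaws open and shut (so a half turn about z gives the same grasp; the last joint's range is limited). The gripper opens to 87 mm and grips with 3 to 60 N. Pads are 19 mm wide; open, the fingers measure 117 mm over their backs; the gripper's body (75 mm by 190 mm) begins 51 mm behind the grasp point.
Start: joints at [-67.718, 18.392, -4.016, 83.108, 1.295, 78.541, -3.26], TCP at [0.238, 0.605, 0.248] pointing down, gripper open.
Joint ranges: [-163.93, 163.93], [-17.29, 119.83], [-79.2, 71.16], [3.27, 140.29], [-89.18, 269.18], [5.43, 117.66], [-154.24, 154.24]. Speed limits (degrees/s): [147.25, 147.25, 180, 180, 180, 180, 180].

### API

Orientations are given as [roll, pitch, yaw] about the fixed x, y, z axes, in that order (R = Rz(yaw) Ry(pitch) Rx(roll)).
In Python, from cell import env gives the robot as it stands.
- The arm moves only by the shell command python3 -m creep 'ROWS' [OPENING] [FORCE]. ROWS is JSON, a list of rows, each an object of numbers: "tx", "ty", "tz": the shift along the tool's x, y, z in m; "rx", "ry", "rz": the turn, a rotation vector about the tool's x, y, z in degrees. In form: [{"tx": .., "ty": .., "tz": .., "rx": .., "ry": .., "rz": ..}, ...]. A call has 1 to 20 rows; each row shifts and turns the commanded pose from where the row before left it, along the tool's axes as they then stand; what a row does not reach is not made up. A row lasts 1/8 s, in which the tool goes at most 62.5 mm and 10.7 degrees, less where a joint would pass 70% of its speed; a pose out of reach is approached as far as the arm can. A call is refused whole if a number of a shift passes 0.0625 or a number of a turn 10.7, either way. A call with a gripper value outside its range is refused whole. OPENING is the finger opening in m, from 0 to 0.087, set as the call begins (- or left out, the last holds). The fingers move at their own pace and stop on an object; FORCE is the grip in N (left out, the last holds). Time passes only in rows, so rows that do not move let the fingers close. It gives the time, the measured TCP pose, the force and the opening at its end, in the units of the state.
- env.get_obs(): the state, without advancing time (a new reading comes with each control period).
- env.read_camera(name): name is "scene" or "top" or "wrist"; returns a dict with "pixels" (400x640x3 uint8, red, green, blue), "intrinsics" (3x3 intrinsics, pixels), "R" (3x3) and "t" (3): a world point X has camera coordinates R X + t. Camera axes: x right, y down, z forward; pixel columns grow to the right and rows downward; lengths in m; the calibration is good to about 2 mm. A picture is of the moment at which its call begins. There is no depth.
- env.sign_off(): hands the job in, once; it reports no verdict.
The state is a dict: "time_s": time; "qpos": joint angles; "joint_velocities": joint speeds; "effort": joint torques, N m; "tool_pos": TCP position; "tool_rot": TCP orientation; "force": force on the tool from outside, world axes, zero at the start; "wrist_torque": the same for the moment, N m; "grip_width": finger opening in m.
Only numpy, scipy, OpenCV 4.12 (cv2) and the standard library are available. Lean on these libraries where they do the work, as an engineer would, in place of code of your own. Each camera call takes 0.05 s, during which the arm holds its last target.

## Working session

There is one attempt and no reset: what is moved stays moved. The work goes in short steps, Python scripts to look and compute and a shell command to move; the robot and the scene stay as the last step left them, time stands still between calls to the robot, and variables do not carry over. Pictures are saved under pics/ and viewed, and the job is handed in when it is done.

```bash
ls; mkdir -p pics
python3 - <<'E'
from cell import env
import cv2
print(env.get_obs())
for n in ["scene","top","wrist"]:
    c=env.read_camera(n); cv2.imwrite(f"pics/a_{n}.png",c["pixels"][:,:,::-1]); print(n,c["intrinsics"],c["R"],c["t"])
E
```

```text
pics
{'time_s': 0.0, 'qpos': array([-67.71947801,  18.43907981,  -4.0139693 ,  83.17609551,
         1.29548801,  78.54019928,  -3.25974008]), 'joint_velocities': array([ 0.0122879 ,  0.02793701,  0.00158006, -0.02133775, -0.00892855,
        0.03180635, -0.01752723]), 'effort': array([ 1.96997112e-04, -4.91288352e+01, -4.03869404e-01, -3.12519729e+01,
       -6.39267638e-02,  4.39667038e-02,  1.72308191e-04]), 'tool_pos': array([0.23781331, 0.60438353, 0.24645057]), 'tool_rot': array([-1.79889890e+02,  6.76291593e-03,  1.58528135e+02]), 'force': array([ 0.7258874 ,  0.12058792, -0.08840255]), 'wrist_torque': array([0.0417258 , 0.00466915, 0.03911304]), 'grip_width': 0.08688312195737719}
scene [[431.69694997   0.         312.43136064]
 [  0.         431.69694997 190.56312347]
 [  0.           0.           1.        ]] [[ 0.6976251   0.71644834  0.00458253]
 [ 0.51241895 -0.49446548 -0.70209024]
 [-0.50074548  0.49214395 -0.71207324]] [-0.34509975 -0.16518061  1.43650206]
top [[438.94070231   0.         324.77546124]
 [  0.         438.94070231 197.62834077]
 [  0.           0.           1.        ]] [[ 0.00506388 -0.99996761 -0.00625536]
 [-0.99840062 -0.00470351 -0.05633895]
 [ 0.05630771  0.00653065 -0.9983921 ]] [0.00438906 0.46419148 1.50886323]
wrist [[350.84631547   0.         320.81917787]
 [  0.         350.84631547 197.42213272]
 [  0.           0.           1.        ]] [[ 3.65946559e-01  9.30635684e-01 -5.82013483e-04]
 [ 8.91842253e-01 -3.50513302e-01  2.85933245e-01]
 [ 2.65895677e-01 -1.05155351e-01 -9.58249363e-01]] [-0.65005982 -0.0356706   0.389412  ]
```

View pics/a_scene.png

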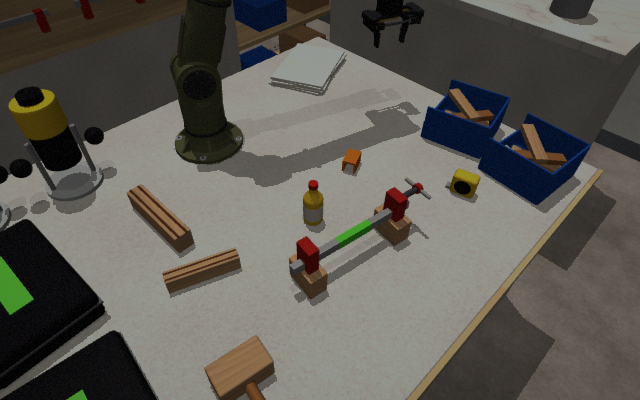

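View pics/a_top.png

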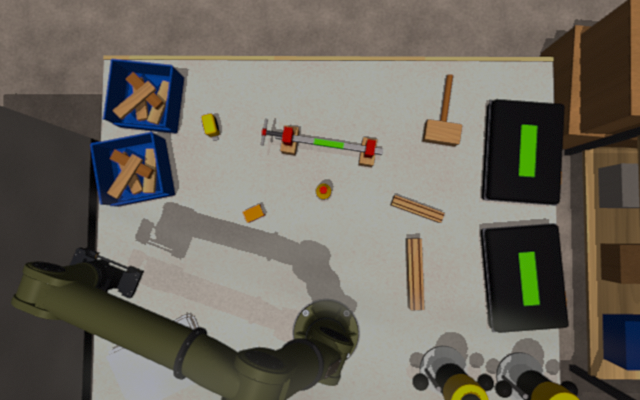

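View pics/a_wrist.png

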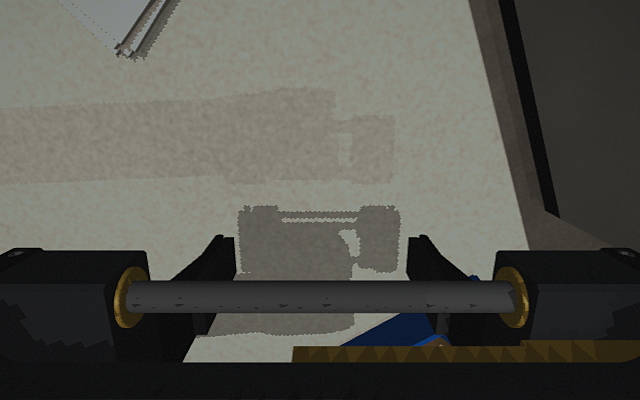

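The scene view shows the saddle at (352,160), the glue at (313,205), the clamp with its tape at (353,232), and two blank-like bars at (160,216) and (202,270). The top view shows the saddle at (254,212), bars at (418,207) and (415,272), offcuts in the blue bins, the tape measure at (209,125) and the mallet at (443,132). Next I measure the candidates.

```bash
cat > h.py <<'E'
import numpy as np, cv2
from cell import env
def ray(c,uv,z):
    uv=np.atleast_2d(np.asarray(uv,float)); K,R,t=c["intrinsics"],np.array(c["R"]),np.array(c["t"])
    d=np.c_[(uv-[K[0,2],K[1,2]])/[K[0,0],K[1,1]],np.ones(len(uv))]@R   # R^T d
    o=-R.T@t
    return o+d*((z-o[2])/d[:,2])[:,None]
def proj(c,X):
    X=np.atleast_2d(X); p=X@np.array(c["R"]).T+c["t"]; q=p@np.array(c["intrinsics"]).T
    return q[:,:2]/q[:,2:]
def blobs(c,lo,hi,roi=None,amin=20):
    hsv=cv2.cvtColor(c["pixels"],cv2.COLOR_RGB2HSV); m=cv2.inRange(hsv,np.array(lo),np.array(hi))
    if roi: 
        k=np.zeros_like(m); u0,v0,u1,v1=roi; k[v0:v1,u0:u1]=255; m&=k
    cs,_=cv2.findContours(m,cv2.RETR_EXTERNAL,cv2.CHAIN_APPROX_NONE)
    return sorted([x for x in cs if cv2.contourArea(x)>=amin],key=lambda x:-cv2.contourArea(x))
def rect(c,cnt,z):
    """min-area rect in world of contour cast on plane z"""
    P=ray(c,cnt.reshape(-1,2),z)[:,:2]
    (x,y),(w,h),a=cv2.minAreaRect((P*1000).astype(np.float32))
    if w<h: w,h,a=h,w,a+90
    return x/1000,y/1000,w,h,((a+90)%180)-90   # long axis angle from world x
E
python3 - <<'E'
from h import *
c=env.read_camera("top")
im=c["pixels"][:,:,::-1]
a=cv2.resize(im[170:320,220:460],None,fx=3.3,fy=3.3,interpolation=cv2.INTER_CUBIC); cv2.imwrite("pics/b1.png",a)
a=cv2.resize(im[100:175,240:400],None,fx=5,fy=5,interpolation=cv2.INTER_CUBIC); cv2.imwrite("pics/b2.png",a)
for n,lo,hi,roi,z in [("green",(45,120,60),(75,255,255),(290,100,380,180),.1),("orange",(5,120,90),(20,255,255),(230,190,280,230),.042),("wood",(5,60,60),(25,255,255),(380,185,460,320),.044),("red",(0,150,60),(4,255,255),(250,100,400,180),.145)]:
    for b in blobs(c,lo,hi,roi):
        print(n,cv2.boundingRect(b),np.round(rect(c,b,z),3))
c=env.read_camera("scene")
for n,lo,hi,roi,z in [("green",(45,120,60),(75,255,255),(320,200,390,260),.1),("orange",(3,150,90),(20,255,255),(330,140,370,180),.042)]:
    for b in blobs(c,lo,hi,roi):
        print(n,cv2.boundingRect(b),np.round(rect(c,b,z),3))
E
```

```text
green (313, 138, 31, 11) [ 6.3900e-01 -4.0000e-03  9.9125e+01  2.1179e+01  8.1628e+01]
orange (243, 204, 22, 18) [  0.409   0.25   64.338  42.898 -65.346]
wood (406, 238, 19, 72) [ 2.09000e-01 -2.97000e-01  2.37571e+02  5.47620e+01  1.54900e+00]
wood (391, 195, 54, 28) [  0.427  -0.308 181.438  39.55   70.17 ]
red (282, 127, 11, 18) [ 0.655  0.128 54.27  32.125 -7.53 ]
red (364, 140, 11, 17) [  0.615  -0.136  54.822  29.301 -11.276]
green (335, 220, 37, 29) [ 6.47000e-01 -1.30000e-02  1.09288e+02  3.14770e+01  8.14680e+01]
orange (343, 148, 18, 16) [  0.411   0.249  63.939  40.329 -65.02 ]
```

View pics/b1.png

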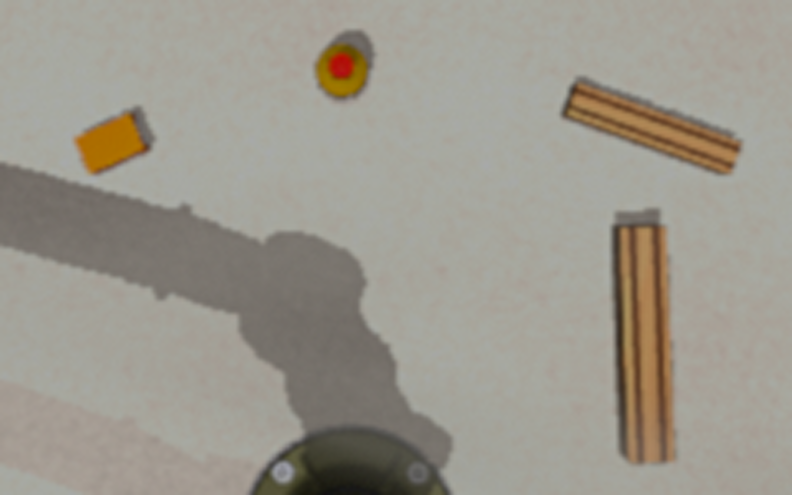

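View pics/b2.png

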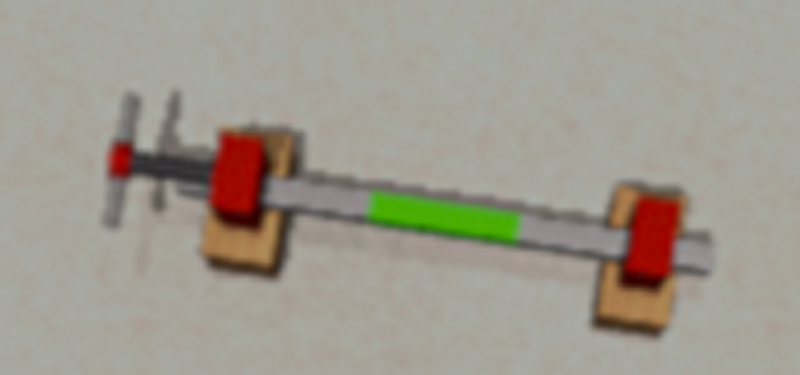

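```bash
cat >> h.py <<'E'
from scipy.spatial.transform import Rotation as Ro
def delta(pos,yaw):
    """shift in tool axes & rz needed (tool assumed to be put pointing down, target roll=180)"""
    o=env.get_obs(); R=Ro.from_euler("xyz",o["tool_rot"],degrees=True)
    T=Ro.from_euler("xyz",[180,0,yaw],degrees=True)
    d=R.inv().apply(np.array(pos)-o["tool_pos"]); rv=(R.inv()*T).as_rotvec(degrees=True)
    print("at",o["tool_pos"].round(4),o["tool_rot"].round(2),"t",round(o["time_s"],2),"w",round(o["grip_width"],4),"F",o["force"].round(1))
    print("shift tool mm",(d*1000).round(1),"turn",rv.round(2))
E
python3 - <<'E'
from h import *
c=env.read_camera("top")
for b in blobs(c,(0,150,60),(4,255,255),(300,170,340,210),5)[:2]: print("cap",np.round(rect(c,b,.14),3))
for b in blobs(c,(8,120,60),(30,255,255),(300,170,345,210),5)[:2]: print("body",np.round(rect(c,b,.1),3))
for s in (c,env.read_camera("scene")):
    print(proj(s,[[.410,.25,.042],[.639,-.004,.1],[.427,-.308,.044],[.655,.128,.145],[.615,-.136,.145]]).round(1))
delta([.410,.25,.20],114.8)
E
```

```text
cap [4.8300e-01 1.2000e-02 1.5951e+01 1.2728e+01 2.8800e-01]
body [4.8300e-01 1.2000e-02 4.9207e+01 4.5822e+01 2.5800e-01]
[[253.  212.7]
 [328.1 143.1]
 [417.5 208.5]
 [286.8 135.5]
 [369.6 148.2]]
[[351.6 155.3]
 [353.1 229.5]
 [201.3 263.2]
 [395.  192.7]
 [306.7 242.5]]
at [0.2379 0.6048 0.2473] [-179.98    0.    158.53] t 0.35 w 0.0869 F [0.1 1.1 0.5]
shift tool mm [-290.  -267.1   47.4] turn [-2.000e-02  1.000e-02  4.373e+01]
```

Candidates: the saddle is the only orange U, top (254,212). The blank-like bars are top (418,207), measured 181x40 mm, and top (415,272), measured 238x55 mm. The offcuts in the bins at (138,100) and (130,172) and the mallet head are not it. I choose the smaller bar at (418,207); crop b1 shows it with two walnut strips. The glue is at (0.483, 0.012), clear of the gripper body.

```bash
python3 -m creep '[{"tx":-0.018,"ty":-0.017,"tz":0.003},{"tx":-0.036,"ty":-0.033,"tz":0.006},{"tx":-0.036,"ty":-0.033,"tz":0.006},{"tx":-0.036,"ty":-0.033,"tz":0.006},{"tx":-0.036,"ty":-0.033,"tz":0.006},{"tx":-0.036,"ty":-0.033,"tz":0.006},{"tx":-0.036,"ty":-0.033,"tz":0.006},{"tx":-0.036,"ty":-0.033,"tz":0.006},{"tx":-0.02,"ty":-0.017,"tz":0.003},{"rz":8.7},{"rz":8.7},{"rz":8.7},{"rz":8.7},{"rz":8.9},{},{}]' 0.087 20
python3 - <<'E'
from h import *
delta([.410,.25,.20],114.8)
c=env.read_camera("wrist"); cv2.imwrite("pics/c1.png",c["pixels"][:,:,::-1])
for b in blobs(c,(5,120,90),(20,255,255),None,300):
    print(cv2.boundingRect(b),np.round(rect(c,b,.042),3))
c=env.read_camera("top"); cv2.imwrite("pics/c2.png",c["pixels"][:,:,::-1])
E
```

```text
at [0.2379 0.6048 0.2473] [-179.98    0.    158.53] t 0.35 w 0.0869 F [0.1 1.1 0.5]
shift tool mm [-290.  -267.1   47.4] turn [-2.000e-02  1.000e-02  4.373e+01]$[0]: bad value
```

View pics/c1.png

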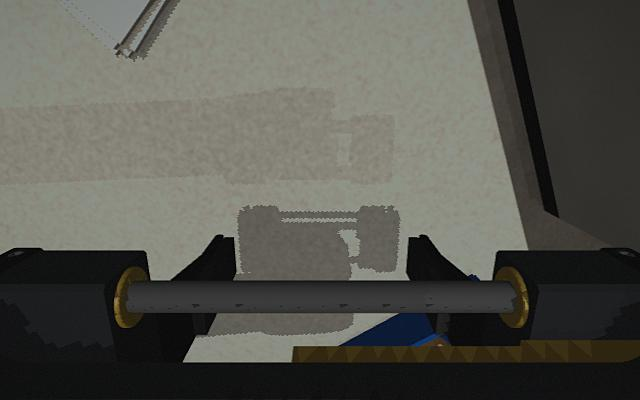

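The call was refused and nothing moved, and the wrist view is unchanged. I'll give all six keys.

```bash
python3 -m creep '[{"tx":-0.018,"ty":-0.017,"tz":0.003,"rx":0,"ry":0,"rz":0},{"tx":-0.036,"ty":-0.033,"tz":0.006,"rx":0,"ry":0,"rz":0},{"tx":-0.036,"ty":-0.033,"tz":0.006,"rx":0,"ry":0,"rz":0},{"tx":-0.036,"ty":-0.033,"tz":0.006,"rx":0,"ry":0,"rz":0},{"tx":-0.036,"ty":-0.033,"tz":0.006,"rx":0,"ry":0,"rz":0},{"tx":-0.036,"ty":-0.033,"tz":0.006,"rx":0,"ry":0,"rz":0},{"tx":-0.036,"ty":-0.033,"tz":0.006,"rx":0,"ry":0,"rz":0},{"tx":-0.036,"ty":-0.033,"tz":0.006,"rx":0,"ry":0,"rz":0},{"tx":-0.02,"ty":-0.017,"tz":0.003,"rx":0,"ry":0,"rz":0},{"tx":0,"ty":0,"tz":0,"rx":0,"ry":0,"rz":8.7},{"tx":0,"ty":0,"tz":0,"rx":0,"ry":0,"rz":8.7},{"tx":0,"ty":0,"tz":0,"rx":0,"ry":0,"rz":8.7},{"tx":0,"ty":0,"tz":0,"rx":0,"ry":0,"rz":8.7},{"tx":0,"ty":0,"tz":0,"rx":0,"ry":0,"rz":8.9},{"tx":0,"ty":0,"tz":0,"rx":0,"ry":0,"rz":0},{"tx":0,"ty":0,"tz":0,"rx":0,"ry":0,"rz":0}]' 0.087 20
python3 - <<'E'
from h import *
delta([.410,.25,.20],114.8)
c=env.read_camera("wrist"); cv2.imwrite("pics/c1.png",c["pixels"][:,:,::-1])
for b in blobs(c,(5,120,90),(20,255,255),None,300):
    print(cv2.boundingRect(b),np.round(rect(c,b,.042),3))
E
```

```text
time_s: 2.45
tool_pos: [0.4109, 0.2521, 0.1997]
tool_rot: [180.0, -0.0, 115.0]
force: [0.2, -0.0, -0.3]
grip_width: 0.0871
at [0.4109 0.2521 0.1997] [179.98  -0.   114.97] t 2.45 w 0.0871 F [ 0.2 -0.  -0.3]
shift tool mm [-1.5 -1.7 -0.3] turn [ 0.02 -0.    0.17]
(292, 151, 50, 71) [  0.409   0.251  62.799  41.443 -65.176]
```

View pics/c1.png

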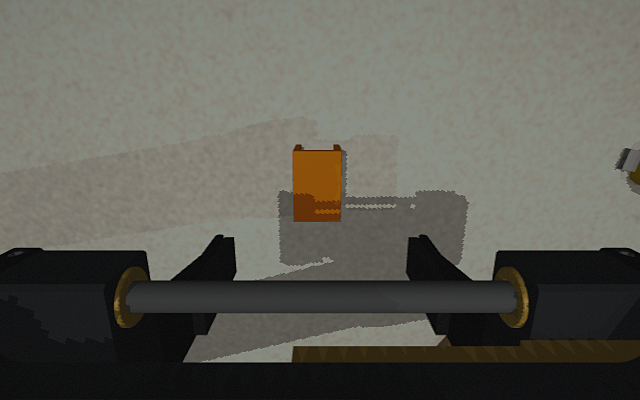

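The wrist view shows the saddle at (317,186), square to the fingers. It gives (0.409, 0.251) at −65.2°, which agrees with the top view. I descend to TCP z≈0.036 and grip.

```bash
python3 -m creep '[{"tx":-0.001,"ty":-0.002,"tz":0.03,"rx":0,"ry":0,"rz":0.2},{"tx":0,"ty":0,"tz":0.04,"rx":0,"ry":0,"rz":0},{"tx":0,"ty":0,"tz":0.04,"rx":0,"ry":0,"rz":0},{"tx":0,"ty":0,"tz":0.03,"rx":0,"ry":0,"rz":0},{"tx":0,"ty":0,"tz":0.015,"rx":0,"ry":0,"rz":0},{"tx":0,"ty":0,"tz":0.009,"rx":0,"ry":0,"rz":0},{"tx":0,"ty":0,"tz":0,"rx":0,"ry":0,"rz":0},{"tx":0,"ty":0,"tz":0,"rx":0,"ry":0,"rz":0}]' 0.087 20
python3 - <<'E'
from h import *
delta([.4093,.2505,.036],114.8)
E
```

```text
time_s: 3.5
tool_pos: [0.4102, 0.2509, 0.0366]
tool_rot: [179.9, -0.0, 114.6]
force: [-0.5, -0.0, 0.1]
grip_width: 0.0867
at [0.4102 0.2509 0.0366] [ 1.7989e+02 -3.0000e-02  1.1464e+02] t 3.5 w 0.0867 F [-0.5 -0.   0.1]
shift tool mm [-0.  -1.   0.6] turn [ 0.11 -0.03 -0.16]
```

```bash
python3 -m creep '[{"tx":0,"ty":-0.001,"tz":0,"rx":0,"ry":0,"rz":0},{"tx":0,"ty":0,"tz":0,"rx":0,"ry":0,"rz":0},{"tx":0,"ty":0,"tz":0,"rx":0,"ry":0,"rz":0},{"tx":0,"ty":0,"tz":0,"rx":0,"ry":0,"rz":0},{"tx":0,"ty":0,"tz":0,"rx":0,"ry":0,"rz":0},{"tx":0,"ty":0,"tz":0,"rx":0,"ry":0,"rz":0},{"tx":0,"ty":0,"tz":0,"rx":0,"ry":0,"rz":0},{"tx":0,"ty":0,"tz":0,"rx":0,"ry":0,"rz":0}]' 0.03 18
python3 - <<'E'
from h import *
delta([.4093,.2505,.036],114.8)
E
```

```text
time_s: 4.5
tool_pos: [0.4085, 0.25, 0.0356]
tool_rot: [180.0, -0.0, 114.6]
force: [0.2, 0.1, 0.3]
grip_width: 0.0419
at [0.4085 0.25   0.0356] [180.    -0.   114.63] t 4.5 w 0.0419 F [0.2 0.1 0.3]
shift tool mm [ 0.2  0.9 -0.4] turn [ 0.   -0.   -0.17]
```

The saddle is gripped, with the opening at 41.9 mm. I lift it and carry it over the mark.

```bash
python3 -m creep '[{"tx":0,"ty":0,"tz":-0.02,"rx":0,"ry":0,"rz":0},{"tx":0,"ty":0,"tz":-0.04,"rx":0,"ry":0,"rz":0},{"tx":0,"ty":0,"tz":-0.05,"rx":0,"ry":0,"rz":0},{"tx":0,"ty":0,"tz":-0.05,"rx":0,"ry":0,"rz":0},{"tx":0,"ty":0,"tz":-0.04,"rx":0,"ry":0,"rz":0},{"tx":-0.02,"ty":0.006,"tz":0,"rx":0,"ry":0,"rz":0},{"tx":-0.041,"ty":0.013,"tz":0,"rx":0,"ry":0,"rz":0},{"tx":-0.041,"ty":0.013,"tz":0,"rx":0,"ry":0,"rz":0},{"tx":-0.041,"ty":0.013,"tz":0,"rx":0,"ry":0,"rz":0},{"tx":-0.041,"ty":0.013,"tz":0,"rx":0,"ry":0,"rz":0},{"tx":-0.041,"ty":0.013,"tz":0,"rx":0,"ry":0,"rz":0},{"tx":-0.041,"ty":0.013,"tz":0,"rx":0,"ry":0,"rz":0},{"tx":-0.041,"ty":0.013,"tz":0,"rx":0,"ry":0,"rz":0},{"tx":-0.02,"ty":0.007,"tz":0,"rx":0,"ry":0,"rz":0},{"tx":0,"ty":0,"tz":0,"rx":0,"ry":0,"rz":8.3},{"tx":0,"ty":0,"tz":0,"rx":0,"ry":0,"rz":8.3},{"tx":0,"ty":0,"tz":0,"rx":0,"ry":0,"rz":8.3},{"tx":0,"ty":0,"tz":0,"rx":0,"ry":0,"rz":8.2},{"tx":0,"ty":0,"tz":0,"rx":0,"ry":0,"rz":0},{"tx":0,"ty":0,"tz":0,"rx":0,"ry":0,"rz":0}]' 0.03 18
python3 - <<'E'
from h import *
delta([.637,-.004,.235],81.5)
for n in ("wrist","top","scene"):
    c=env.read_camera(n); cv2.imwrite(f"pics/d_{n}.png",c["pixels"][:,:,::-1])
    if n=="wrist":
        for b in blobs(c,(45,120,60),(75,255,255),None,50): print(cv2.boundingRect(b),np.round(rect(c,b,.1),4))
        for b in blobs(c,(5,120,90),(20,255,255),None,300): print(cv2.boundingRect(b),np.round(rect(c,b,.242),4))
        for b in blobs(c,(0,150,50),(4,255,255),None,50): print(cv2.boundingRect(b),np.round(rect(c,b,.145),4))
E
```

```text
time_s: 7.0
tool_pos: [0.6392, -0.0039, 0.2353]
tool_rot: [-180.0, 0.0, 81.7]
force: [0.2, -0.2, -1.1]
grip_width: 0.0418
at [ 0.6392 -0.0039  0.2353] [-179.98    0.     81.67] t 7.0 w 0.0418 F [ 0.2 -0.2 -1.1]
shift tool mm [-0.5 -2.2  0.3] turn [-0.02  0.    0.17]
(309, 135, 25, 74) [6.43400e-01 1.43000e-02 5.89791e+01 1.85757e+01 8.16797e+01]
(269, 213, 105, 67) [ 6.43400e-01  1.52000e-02  4.11792e+01  2.89220e+01 -8.30960e+00]
(274, 313, 95, 33) [ 6.37900e-01 -2.33000e-02  4.08591e+01  1.63220e+01 -8.30670e+00]
(265, 0, 44, 55) [ 0.6437  0.0965 16.6356 14.4045 81.0821]
(335, 0, 44, 55) [ 0.667   0.0932 16.6007 14.2488 81.6749]
(280, 0, 84, 41) [ 0.6583  0.1144 48.4496 21.2667 -8.3282]
(81, 199, 44, 38) [4.92700e-01 1.48000e-02 3.31337e+01 2.36999e+01 1.79077e+01]
```

View pics/d_wrist.png

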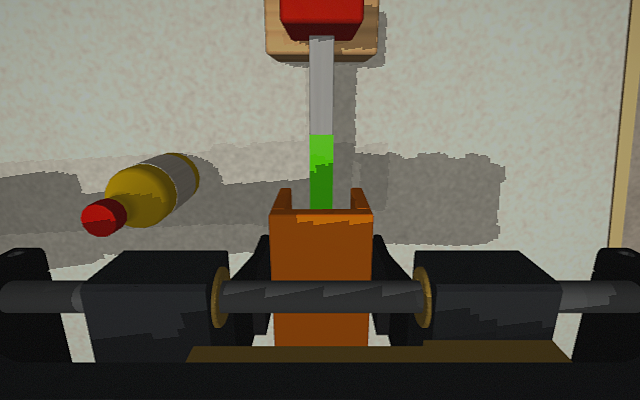

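View pics/d_scene.png

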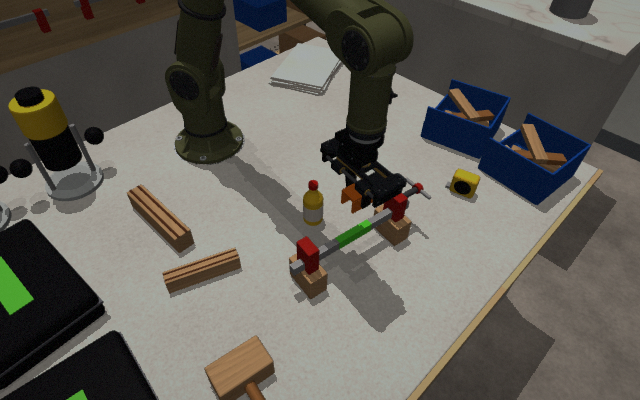

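The wrist view shows the green tape at (321,170) running centrally into the saddle at (321,245). Laterally and in yaw it is aligned within 0.3 mm. Along the bar the two estimates call for a shift of −1 to −4 mm, so I take −2. I go down to just above the bar.

```bash
python3 -m creep '[{"tx":-0.002,"ty":0,"tz":0.01,"rx":0,"ry":0,"rz":0},{"tx":0,"ty":0,"tz":0.025,"rx":0,"ry":0,"rz":0},{"tx":0,"ty":0,"tz":0.025,"rx":0,"ry":0,"rz":0},{"tx":0,"ty":0,"tz":0.02,"rx":0,"ry":0,"rz":0},{"tx":0,"ty":0,"tz":0.008,"rx":0,"ry":0,"rz":0},{"tx":0,"ty":0,"tz":0,"rx":0,"ry":0,"rz":0},{"tx":0,"ty":0,"tz":0,"rx":0,"ry":0,"rz":0}]' 0.03 18
python3 - <<'E'
from h import *
delta([.639,-.004,.1016],81.6)
for n in ("wrist","scene"):
    c=env.read_camera(n); im=c["pixels"][:,:,::-1]
    if n=="scene": im=cv2.resize(im[160:310,270:440],None,fx=4,fy=4,interpolation=cv2.INTER_CUBIC)
    cv2.imwrite(f"pics/e_{n}.png",im)
    if n=="wrist":
        for b in blobs(c,(45,120,40),(75,255,255),None,50): print(cv2.boundingRect(b),np.round(rect(c,b,.1),4))
        for b in blobs(c,(5,120,70),(20,255,255),None,300): print(cv2.boundingRect(b),np.round(rect(c,b,.154),4))
E
```

```text
time_s: 8.02
tool_pos: [0.6398, -0.006, 0.1486]
tool_rot: [179.9, -0.0, 81.5]
force: [-0.3, -0.4, -0.4]
grip_width: 0.0422
at [ 0.6398 -0.006   0.1486] [ 1.799e+02 -2.000e-02  8.152e+01] t 8.03 w 0.0422 F [-0.3 -0.4 -0.4]
shift tool mm [ 1.9 -1.1 47. ] turn [ 0.1  -0.02 -0.08]
(302, 149, 35, 60) [6.4530e-01 2.7600e-02 3.2824e+01 1.8511e+01 8.1518e+01]
(269, 188, 104, 93) [ 6.44600e-01  1.72000e-02  4.18552e+01  3.98933e+01 -8.49340e+00]
(272, 313, 98, 34) [ 6.38200e-01 -2.67000e-02  4.22570e+01  1.70085e+01 -8.53550e+00]
(338, 0, 62, 36) [ 0.6722  0.0936 20.3538 10.7191 -8.4444]
(239, 0, 62, 36) [ 0.6393  0.0984 20.3303 10.7129 -8.4444]
```

View pics/e_wrist.png

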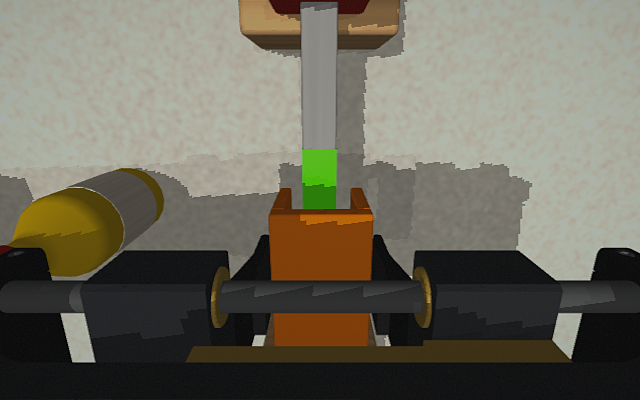

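View pics/e_scene.png

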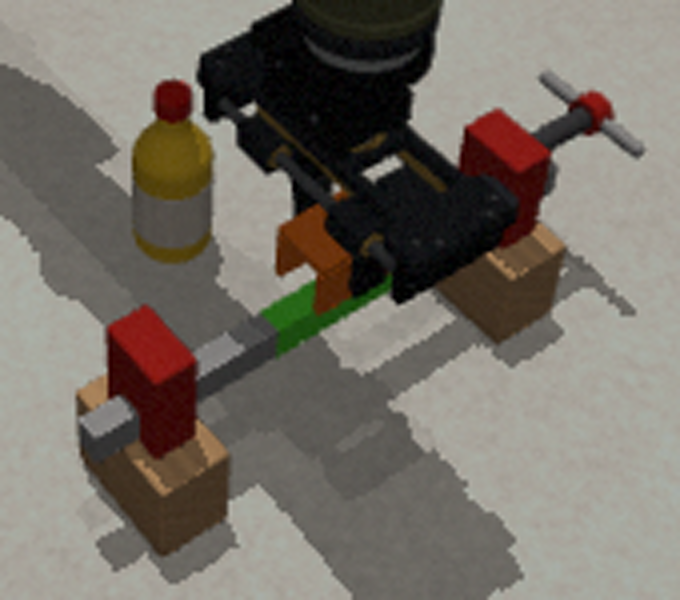

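The scene crop shows the saddle straddling above the tape (315,260), clear of the glue. The wrist view shows the plate's front edge at row 209. My last along-bar estimate included the leg ends, so I redo it.

Run:
```python
from h import *
c=env.read_camera("wrist")
f=ray(c,[321,209],.1550)[0]; t=ray(c,[319.5,148.5],.1)[0]
d=np.array([np.cos(np.radians(81.6)),np.sin(np.radians(81.6))])
print(f,t,(t-f)[:2]@d, f[:2]-.032*d, t[:2]-.05*d)
```

```text
[0.64643329 0.02885693 0.155     ] [0.64803134 0.04415041 0.1       ] 0.01536286728269643 [ 0.64175863 -0.00279979] [ 0.64072719 -0.00531321]
```

The camera and kinematics disagree by under 3 mm along the bar, so I split it with a further −1 mm and lower onto the bar.

```bash
python3 -m creep '[{"tx":-0.001,"ty":0,"tz":0.01,"rx":0,"ry":0,"rz":0},{"tx":0,"ty":0,"tz":0.015,"rx":0,"ry":0,"rz":0},{"tx":0,"ty":0,"tz":0.012,"rx":0,"ry":0,"rz":0},{"tx":0,"ty":0,"tz":0.006,"rx":0,"ry":0,"rz":0},{"tx":0,"ty":0,"tz":0.002,"rx":0,"ry":0,"rz":0},{"tx":0,"ty":0,"tz":0,"rx":0,"ry":0,"rz":0},{"tx":0,"ty":0,"tz":0,"rx":0,"ry":0,"rz":0}]' 0.03 18
python3 -m creep '[{"tx":0,"ty":0,"tz":0.001,"rx":0,"ry":0,"rz":0},{"tx":0,"ty":0,"tz":0.0,"rx":0,"ry":0,"rz":0}]'
```

```text
time_s: 9.05
tool_pos: [0.6393, -0.0069, 0.1031]
tool_rot: [179.9, -0.0, 81.5]
force: [0.0, -0.0, -0.8]
grip_width: 0.042
time_s: 9.3
tool_pos: [0.6389, -0.0069, 0.1017]
tool_rot: [180.0, -0.0, 81.5]
force: [0.4, 0.3, -1.3]
grip_width: 0.0418
```

```bash
python3 -m creep '[{"tx":0,"ty":0,"tz":0.001,"rx":0,"ry":0,"rz":0},{"tx":0,"ty":0,"tz":0.0,"rx":0,"ry":0,"rz":0}]'
python3 - <<'E'
from h import *
for n in ("wrist","scene"):
    c=env.read_camera(n); im=c["pixels"][:,:,::-1]
    if n=="scene": im=cv2.resize(im[160:310,270:440],None,fx=4,fy=4,interpolation=cv2.INTER_CUBIC)
    cv2.imwrite(f"pics/f_{n}.png",im)
E
```

```text
time_s: 9.55
tool_pos: [0.639, -0.0069, 0.1016]
tool_rot: [180.0, -0.0, 81.5]
force: [-2.6, 0.3, 5.2]
grip_width: 0.0418
```

View pics/f_wrist.png

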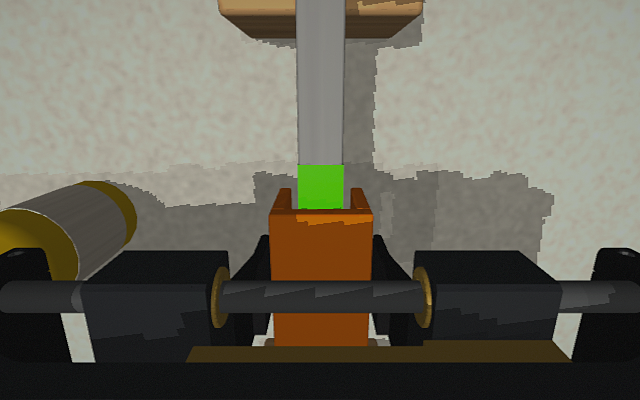

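View pics/f_scene.png

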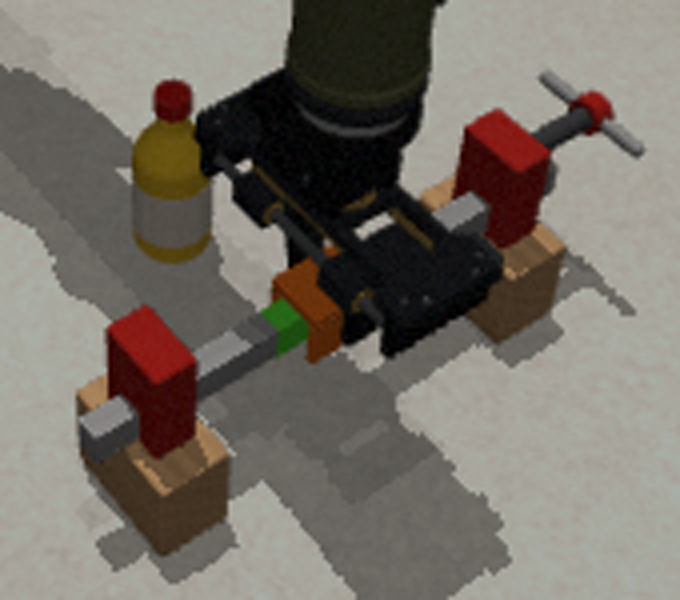

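The saddle is seated: 5 N of contact at TCP z=0.1016, matching the expected height. The bar is centred in the slot at (321,185). I release and raise.

```bash
python3 -m creep '[{"tx":0,"ty":0,"tz":-0.001,"rx":0,"ry":0,"rz":0},{"tx":0,"ty":0,"tz":0,"rx":0,"ry":0,"rz":0},{"tx":0,"ty":0,"tz":0,"rx":0,"ry":0,"rz":0},{"tx":0,"ty":0,"tz":0,"rx":0,"ry":0,"rz":0},{"tx":0,"ty":0,"tz":0,"rx":0,"ry":0,"rz":0},{"tx":0,"ty":0,"tz":-0.01,"rx":0,"ry":0,"rz":0},{"tx":0,"ty":0,"tz":-0.025,"rx":0,"ry":0,"rz":0},{"tx":0,"ty":0,"tz":-0.05,"rx":0,"ry":0,"rz":0},{"tx":0,"ty":0,"tz":-0.06,"rx":0,"ry":0,"rz":0},{"tx":0,"ty":0,"tz":-0.05,"rx":0,"ry":0,"rz":0},{"tx":0.0,"ty":0,"tz":0,"rx":0,"ry":0,"rz":0}]' 0.087 20
python3 - <<'E'
from h import *
delta([.427,-.308,.22],70.2)
E
```

```text
time_s: 11.02
tool_pos: [0.6411, -0.0076, 0.3028]
tool_rot: [179.4, -0.1, 81.5]
force: [-0.1, 0.1, -0.4]
grip_width: 0.0868
at [ 0.6411 -0.0076  0.3028] [ 1.7944e+02 -1.4000e-01  8.1500e+01] t 11.03 w 0.0868 F [-0.1  0.1 -0.4]
shift tool mm [-328.9 -168.2   80.3] turn [ 0.55 -0.19 11.3 ]
```

```bash
python3 -m creep '[{"tx":-0.02,"ty":-0.01,"tz":0,"rx":0,"ry":0,"rz":0},{"tx":-0.041,"ty":-0.021,"tz":0,"rx":0,"ry":0,"rz":0},{"tx":-0.041,"ty":-0.021,"tz":0,"rx":0,"ry":0,"rz":0},{"tx":-0.041,"ty":-0.021,"tz":0,"rx":0,"ry":0,"rz":0},{"tx":-0.041,"ty":-0.021,"tz":0,"rx":0,"ry":0,"rz":0},{"tx":-0.041,"ty":-0.021,"tz":0,"rx":0,"ry":0,"rz":0},{"tx":-0.041,"ty":-0.021,"tz":0,"rx":0,"ry":0,"rz":0},{"tx":-0.041,"ty":-0.021,"tz":0.02,"rx":0,"ry":0,"rz":0},{"tx":-0.022,"ty":-0.011,"tz":0.03,"rx":0,"ry":0,"rz":5.6},{"tx":0,"ty":0,"tz":0.025,"rx":0,"ry":0,"rz":5.7},{"tx":0,"ty":0,"tz":0,"rx":0,"ry":0,"rz":0},{"tx":0,"ty":0,"tz":0,"rx":0,"ry":0,"rz":0}]' 0.087 20
python3 - <<'E'
from h import *
delta([.427,-.308,.22],70.2)
c=env.read_camera("wrist"); cv2.imwrite("pics/g_w.png",c["pixels"][:,:,::-1])
for b in blobs(c,(5,60,60),(25,255,255),None,300): print(cv2.boundingRect(b),np.round(rect(c,b,.044),4))
c=env.read_camera("top"); im=c["pixels"][:,:,::-1]
cv2.imwrite("pics/g_t.png",cv2.resize(im[100:230,240:460],None,fx=3.6,fy=3.6,interpolation=cv2.INTER_CUBIC))
for n,lo,hi,roi,z in [("green",(45,120,60),(75,255,255),(290,100,380,180),.1),("orange",(5,150,90),(20,255,255),(300,125,360,165),.108),("wood",(5,60,60),(25,255,255),(380,185,460,230),.044),("red",(0,150,60),(4,255,255),(250,100,400,180),.145)]:
    for b in blobs(c,lo,hi,roi):
        print(n,cv2.boundingRect(b),np.round(rect(c,b,z),4))
c=env.read_camera("scene"); im=c["pixels"][:,:,::-1]
cv2.imwrite("pics/g_s.png",cv2.resize(im[160:310,270:440],None,fx=4,fy=4,interpolation=cv2.INTER_CUBIC))
E
```

```text
time_s: 12.52
tool_pos: [0.4238, -0.3076, 0.2216]
tool_rot: [-180.0, -0.0, 70.3]
force: [0.0, -0.2, -0.4]
grip_width: 0.087
at [ 0.4238 -0.3076  0.2216] [-1.7997e+02 -1.0000e-02  7.0320e+01] t 12.53 w 0.087 F [ 0.  -0.2 -0.4]
shift tool mm [0.7 3.2 1.6] turn [-0.03 -0.01  0.12]
(558, 103, 82, 143) [  0.6651  -0.3912 138.3386  74.643   84.813 ]
(305, 81, 42, 190) [  0.4282  -0.3094 178.6114  35.7074  70.2766]
(36, 175, 191, 86) [  0.2402  -0.2976 193.4042  54.3656   1.6762]
orange (319, 136, 20, 15) [ 6.38200e-01 -5.20000e-03  6.01426e+01  4.50624e+01  8.31320e+01]
wood (391, 195, 32, 20) [  0.4395  -0.2708 103.8639  39.449   69.5931]
red (282, 127, 11, 18) [ 0.6548  0.1284 53.839  32.1251 -7.5304]
red (365, 140, 10, 17) [ 0.6157 -0.1358 51.4979 28.6326 -0.0716]
```

View pics/g_w.png

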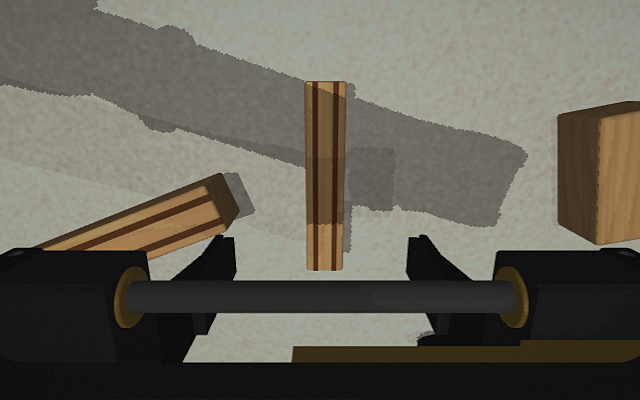

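View pics/g_t.png

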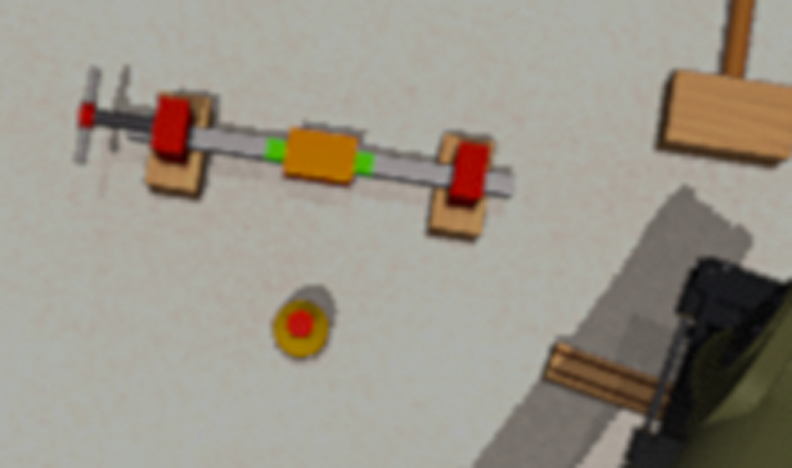

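View pics/g_s.png

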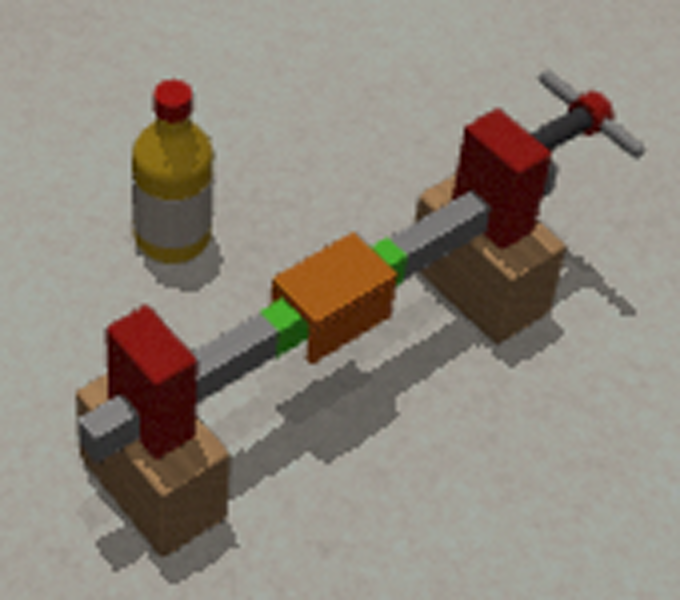

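The saddle hangs on the bar with green showing about equally on both sides: g_t at (276,149) and (365,162), within about 1.5 mm. The wrist view shows the blank at (325,176) with its walnut strips, giving (0.428, −0.309) at 70.3°. The longer bar at (140,220) stays clear. I descend to the blank.

```bash
python3 -m creep '[{"tx":0,"ty":0.004,"tz":0.02,"rx":0,"ry":0,"rz":0},{"tx":0,"ty":0,"tz":0.04,"rx":0,"ry":0,"rz":0},{"tx":0,"ty":0,"tz":0.045,"rx":0,"ry":0,"rz":0},{"tx":0,"ty":0,"tz":0.04,"rx":0,"ry":0,"rz":0},{"tx":0,"ty":0,"tz":0.025,"rx":0,"ry":0,"rz":0},{"tx":0,"ty":0,"tz":0.017,"rx":0,"ry":0,"rz":0},{"tx":0,"ty":0,"tz":0,"rx":0,"ry":0,"rz":0},{"tx":0,"ty":0,"tz":0,"rx":0,"ry":0,"rz":0}]' 0.07 40
python3 - <<'E'
from h import *
delta([.4278,-.309,.034],70.3)
E
```

```text
time_s: 13.68
tool_pos: [0.4289, -0.3095, 0.0357]
tool_rot: [179.9, 0.0, 70.2]
force: [0.3, -0.5, 0.2]
grip_width: 0.0702
at [ 0.4289 -0.3095  0.0357] [1.7989e+02 1.0000e-02 7.0240e+01] t 13.68 w 0.0702 F [ 0.3 -0.5  0.2]
shift tool mm [ 0.1 -1.2  1.7] turn [ 0.11  0.01 -0.06]
```

```bash
python3 -m creep '[{"tx":0,"ty":-0.001,"tz":0.001,"rx":0,"ry":0,"rz":0},{"tx":0,"ty":0,"tz":0,"rx":0,"ry":0,"rz":0},{"tx":0,"ty":0,"tz":0,"rx":0,"ry":0,"rz":0},{"tx":0,"ty":0,"tz":0,"rx":0,"ry":0,"rz":0},{"tx":0,"ty":0,"tz":0,"rx":0,"ry":0,"rz":0},{"tx":0,"ty":0,"tz":0,"rx":0,"ry":0,"rz":0},{"tx":0,"ty":0,"tz":0,"rx":0,"ry":0,"rz":0}]' 0.02 40
python3 - <<'E'
from h import *
delta([.4278,-.309,.034],70.3)
E
python3 -m creep '[{"tx":0,"ty":0,"tz":-0.02,"rx":0,"ry":0,"rz":0},{"tx":0,"ty":0,"tz":-0.04,"rx":0,"ry":0,"rz":0},{"tx":0,"ty":0,"tz":-0.05,"rx":0,"ry":0,"rz":0},{"tx":0,"ty":0,"tz":-0.055,"rx":0,"ry":0,"rz":0},{"tx":0,"ty":0,"tz":-0.05,"rx":0,"ry":0,"rz":0},{"tx":0,"ty":0,"tz":-0.025,"rx":0,"ry":0,"rz":0},{"tx":0,"ty":0,"tz":0,"rx":0,"ry":0,"rz":0},{"tx":0,"ty":0,"tz":0,"rx":0,"ry":0,"rz":0},{"tx":0,"ty":0,"tz":0,"rx":0,"ry":0,"rz":0}]' 0.02 40
python3 - <<'E'
from h import *
delta([.6382,-.006,.275],81.55)
c=env.read_camera("scene"); im=c["pixels"][:,:,::-1]
cv2.imwrite("pics/i_s.png",cv2.resize(im[100:300,100:340],None,fx=3,fy=3,interpolation=cv2.INTER_CUBIC))
c=env.read_camera("wrist"); cv2.imwrite("pics/i_w.png",c["pixels"][:,:,::-1])
E
```

```text
time_s: 14.55
tool_pos: [0.4272, -0.3086, 0.0336]
tool_rot: [180.0, -0.0, 70.2]
force: [-1.0, 0.6, 1.6]
grip_width: 0.0356
at [ 0.4272 -0.3086  0.0336] [ 1.7999e+02 -1.0000e-02  7.0230e+01] t 14.55 w 0.0356 F [-1.   0.6  1.6]
shift tool mm [-0.2  0.7 -0.4] turn [ 0.01 -0.01 -0.07]
time_s: 15.68
tool_pos: [0.4262, -0.3081, 0.272]
tool_rot: [-179.8, -0.0, 70.2]
force: [0.2, 0.3, -2.8]
grip_width: 0.0356
at [ 0.4262 -0.3081  0.272 ] [-179.84   -0.     70.22] t 15.68 w 0.0356 F [ 0.2  0.3 -2.8]
shift tool mm [356.   97.2  -3.3] turn [ -0.16  -0.02 -11.33]
```

View pics/i_s.png

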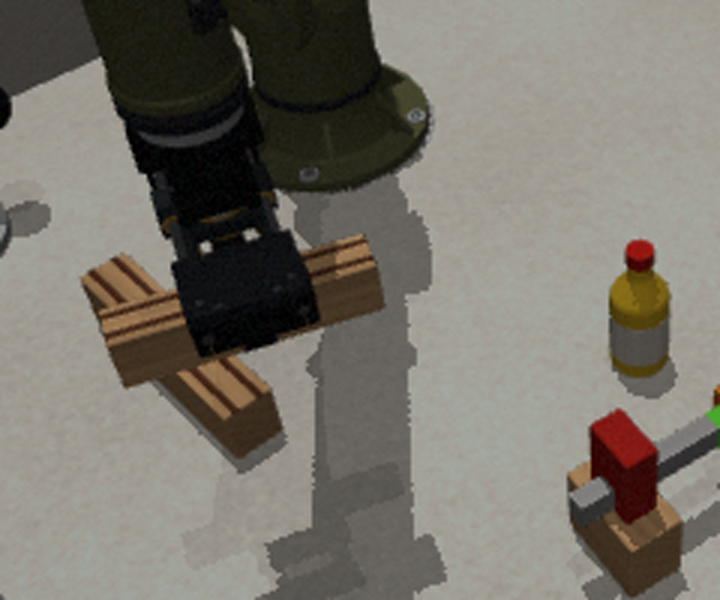

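View pics/i_w.png

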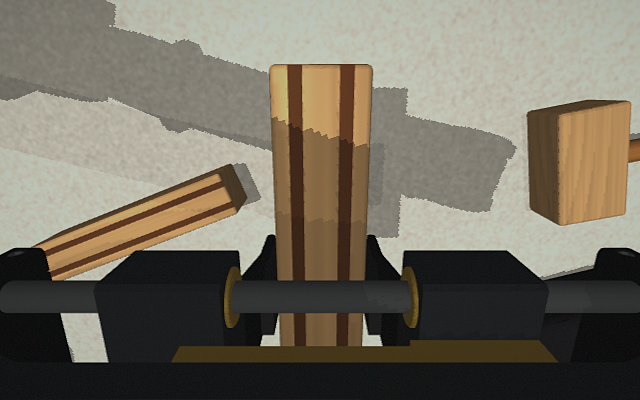

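The blank is held level, with the opening at 35.6 mm; the wrist view shows it along (320,200). I carry it over the jaws with its underside at about 0.238 m.

```bash
python3 -m creep '[{"tx":0.018,"ty":0.005,"tz":0,"rx":0,"ry":0,"rz":0},{"tx":0.032,"ty":0.009,"tz":0,"rx":0,"ry":0,"rz":0},{"tx":0.032,"ty":0.009,"tz":0,"rx":0,"ry":0,"rz":0},{"tx":0.032,"ty":0.009,"tz":0,"rx":0,"ry":0,"rz":0},{"tx":0.032,"ty":0.009,"tz":0,"rx":0,"ry":0,"rz":0},{"tx":0.032,"ty":0.009,"tz":0,"rx":0,"ry":0,"rz":0},{"tx":0.032,"ty":0.009,"tz":0,"rx":0,"ry":0,"rz":0},{"tx":0.032,"ty":0.009,"tz":0,"rx":0,"ry":0,"rz":0},{"tx":0.032,"ty":0.009,"tz":0,"rx":0,"ry":0,"rz":0},{"tx":0.032,"ty":0.009,"tz":0,"rx":0,"ry":0,"rz":0},{"tx":0.032,"ty":0.008,"tz":0,"rx":0,"ry":0,"rz":0},{"tx":0.018,"ty":0.004,"tz":0,"rx":0,"ry":0,"rz":0},{"tx":0,"ty":0,"tz":0,"rx":0,"ry":0,"rz":-3.8},{"tx":0,"ty":0,"tz":0,"rx":0,"ry":0,"rz":-3.8},{"tx":0,"ty":0,"tz":0,"rx":0,"ry":0,"rz":-3.7},{"tx":0,"ty":0,"tz":0,"rx":0,"ry":0,"rz":0},{"tx":0,"ty":0,"tz":0,"rx":0,"ry":0,"rz":0}]' 0.02 40
python3 - <<'E'
from h import *
delta([.639,-.006,.1516],81.55)
c=env.read_camera("wrist"); cv2.imwrite("pics/j_w.png",c["pixels"][:,:,::-1])
c=env.read_camera("scene"); im=c["pixels"][:,:,::-1]
cv2.imwrite("pics/j_s.png",cv2.resize(im[130:310,250:450],None,fx=3.3,fy=3.3,interpolation=cv2.INTER_CUBIC))
E
```

```text
time_s: 17.9
tool_pos: [0.6397, -0.0068, 0.2735]
tool_rot: [-180.0, 0.0, 81.5]
force: [-0.8, -0.4, -2.4]
grip_width: 0.0358
at [ 0.6397 -0.0068  0.2735] [-1.7999e+02  1.0000e-02  8.1450e+01] t 17.9 w 0.0358 F [-0.8 -0.4 -2.4]
shift tool mm [  0.7  -0.8 121.9] turn [-0.01  0.01 -0.1 ]
```

View pics/j_w.png

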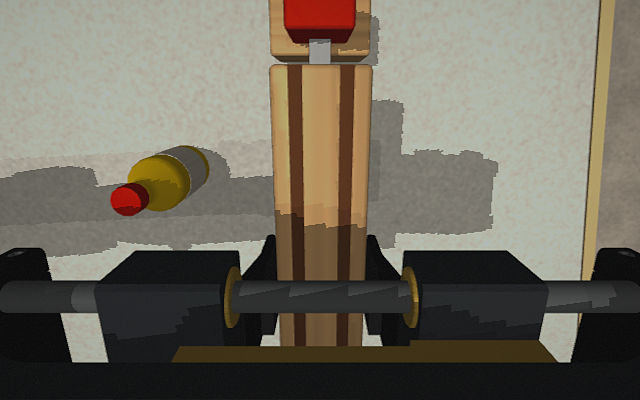

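View pics/j_s.png

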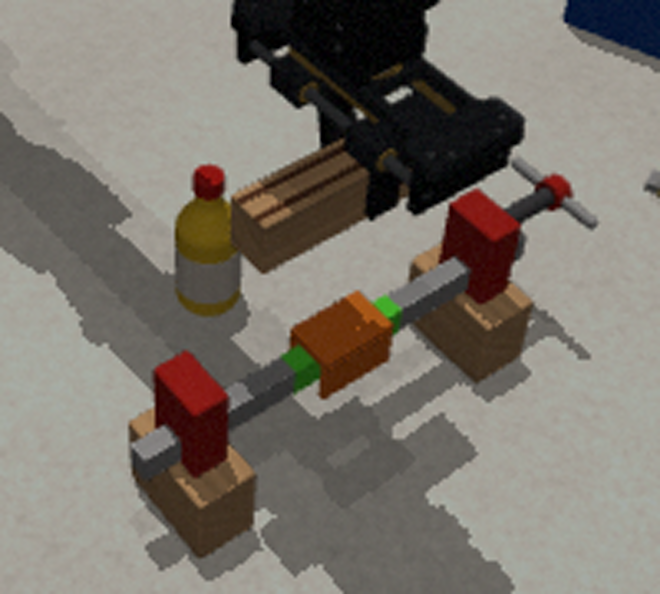

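The blank is aligned with the bar (wrist: bar at 320, blank centre at 320), and the scene crop shows it above the bar and well clear. I descend most of the way.

```bash
python3 -m creep '[{"tx":0,"ty":-0.001,"tz":0.01,"rx":0,"ry":0,"rz":0},{"tx":0,"ty":0,"tz":0.02,"rx":0,"ry":0,"rz":0},{"tx":0,"ty":0,"tz":0.025,"rx":0,"ry":0,"rz":0},{"tx":0,"ty":0,"tz":0.025,"rx":0,"ry":0,"rz":0},{"tx":0,"ty":0,"tz":0.02,"rx":0,"ry":0,"rz":0},{"tx":0,"ty":0,"tz":0.01,"rx":0,"ry":0,"rz":0},{"tx":0,"ty":0,"tz":0.005,"rx":0,"ry":0,"rz":0},{"tx":0,"ty":0,"tz":0,"rx":0,"ry":0,"rz":0},{"tx":0,"ty":0,"tz":0,"rx":0,"ry":0,"rz":0},{"tx":0,"ty":0,"tz":0,"rx":0,"ry":0,"rz":0}]' 0.02 40
python3 - <<'E'
from h import *
delta([.639,-.006,.1516],81.55)
c=env.read_camera("wrist"); cv2.imwrite("pics/k_w.png",c["pixels"][:,:,::-1])
c=env.read_camera("top"); im=c["pixels"][:,:,::-1]
cv2.imwrite("pics/k_t.png",cv2.resize(im[100:200,240:400],None,fx=5,fy=5,interpolation=cv2.INTER_CUBIC))
c=env.read_camera("scene"); im=c["pixels"][:,:,::-1]
cv2.imwrite("pics/k_s.png",cv2.resize(im[150:310,270:440],None,fx=3.7,fy=3.7,interpolation=cv2.INTER_CUBIC))
E
```

```text
time_s: 19.25
tool_pos: [0.6392, -0.0066, 0.1593]
tool_rot: [179.9, -0.0, 81.5]
force: [0.7, -0.8, -3.0]
grip_width: 0.0354
at [ 0.6392 -0.0066  0.1593] [ 1.7993e+02 -3.0000e-02  8.1530e+01] t 19.25 w 0.0354 F [ 0.7 -0.8 -3. ]
shift tool mm [ 0.6 -0.3  7.7] turn [ 0.07 -0.03 -0.02]
```

View pics/k_w.png

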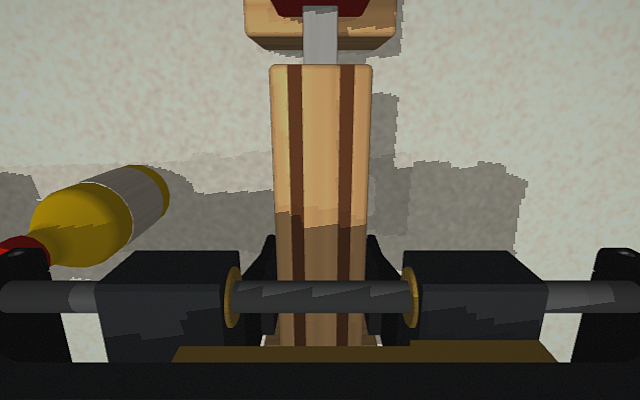

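View pics/k_t.png

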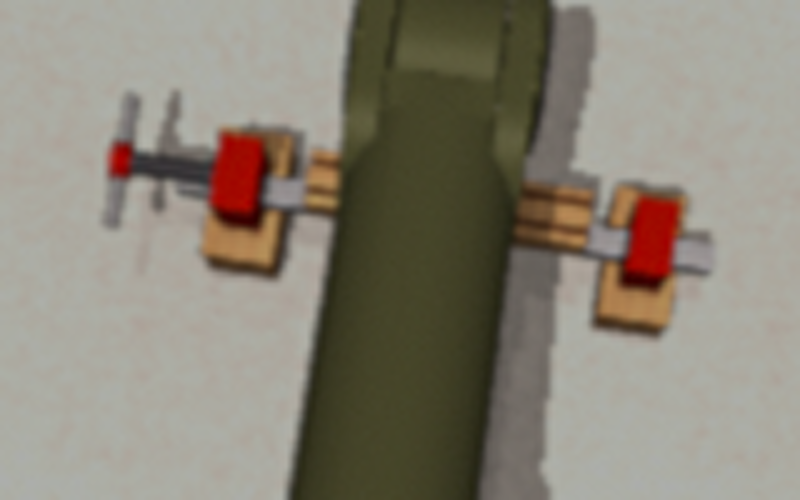

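View pics/k_s.png

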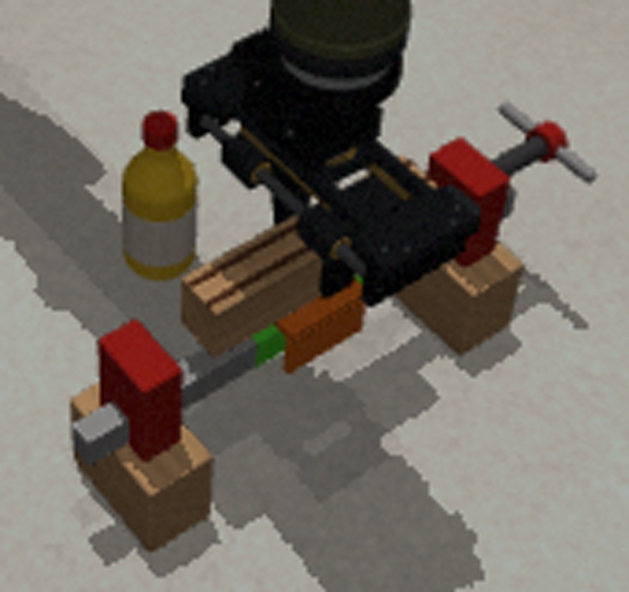

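The top view shows the blank's ends at (307,180) and (590,217) in the crop, with clear gaps to both jaws. I check its centring from these.

Run:
```python
from h import *
c=env.read_camera("top"); z=.1697
for b in blobs(c,(5,60,60),(25,255,255),(300,120,362,160),20): 
    print(cv2.boundingRect(b)); 
    P=ray(c,b.reshape(-1,2),z)[:,:2]; d=np.array([np.cos(np.radians(81.6)),np.sin(np.radians(81.6))]);n=np.array([d[1],-d[0]])
    q=P-np.array([.6382,-.0055]); print("along",(q@d).min().round(4),(q@d).max().round(4),"across",(q@n).min().round(4),(q@n).max().round(4))
w=env.read_camera("wrist"); f=ray(w,[321,65.5],z)[0]; print("wrist far end",f, (f[:2]-[.6382,-.0055])@d)
```

```text
(343, 136, 16, 15)
along -0.0926 -0.0443 across -0.0231 0.0198
(301, 130, 8, 14)
along 0.0651 0.0887 across -0.022 0.0197
wrist far end [0.65327078 0.07997568 0.1697    ] 0.0867603074529145
```

The blank sits about 1–2 mm towards −y along the bar. I correct that and lower the last 7.5 mm.

```bash
python3 -m creep '[{"tx":0.001,"ty":0,"tz":0.003,"rx":0,"ry":0,"rz":0},{"tx":0.001,"ty":0,"tz":0.003,"rx":0,"ry":0,"rz":0},{"tx":0,"ty":0,"tz":0.001,"rx":0,"ry":0,"rz":0},{"tx":0,"ty":0,"tz":0,"rx":0,"ry":0,"rz":0},{"tx":0,"ty":0,"tz":0,"rx":0,"ry":0,"rz":0},{"tx":0,"ty":0,"tz":0,"rx":0,"ry":0,"rz":0},{"tx":0,"ty":0,"tz":0,"rx":0,"ry":0,"rz":0},{"tx":0,"ty":0,"tz":0,"rx":0,"ry":0,"rz":0}]' 0.02 40
python3 - <<'E'
from h import *
delta([.639,-.006,.1516],81.55)
c=env.read_camera("scene"); im=c["pixels"][:,:,::-1]
cv2.imwrite("pics/l_s.png",cv2.resize(im[180:280,280:420],None,fx=5.5,fy=5.5,interpolation=cv2.INTER_CUBIC))
c=env.read_camera("top"); z=.162
d=np.array([np.cos(np.radians(81.6)),np.sin(np.radians(81.6))]);n=np.array([d[1],-d[0]])
for b in blobs(c,(5,60,60),(25,255,255),(300,120,362,160),20): 
    P=ray(c,b.reshape(-1,2),z)[:,:2]
    q=P-np.array([.6382,-.0055]); print("along",(q@d).min().round(4),(q@d).max().round(4),"across",(q@n).min().round(4),(q@n).max().round(4))
E
```

```text
time_s: 20.5
tool_pos: [0.6391, -0.0046, 0.1516]
tool_rot: [180.0, -0.0, 81.5]
force: [0.8, 0.4, -3.2]
grip_width: 0.0359
at [ 0.6391 -0.0046  0.1516] [ 1.7999e+02 -1.0000e-02  8.1530e+01] t 20.5 w 0.0359 F [ 0.8  0.4 -3.2]
shift tool mm [-1.4  0.1  0. ] turn [ 0.01 -0.01 -0.02]
along -0.0903 -0.0418 across -0.0232 0.022
along 0.0668 0.0921 across -0.0238 0.0193
```

View pics/l_s.png

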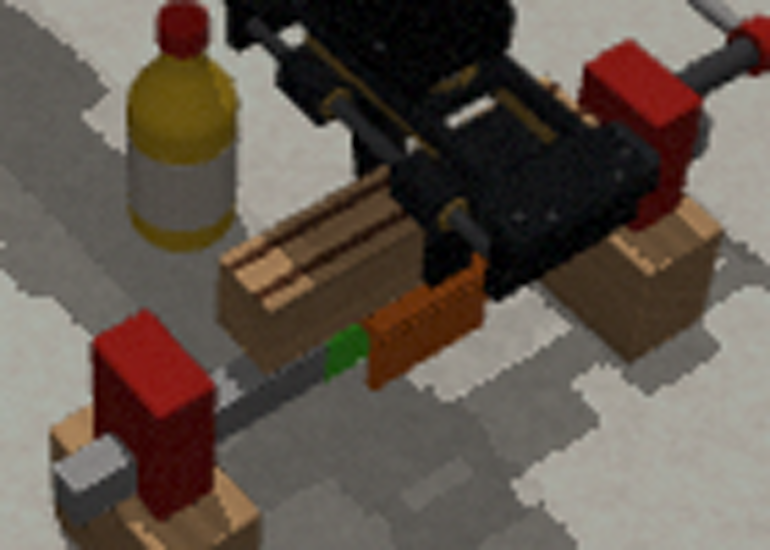

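The ends now lie at −90 and +92 mm from the saddle centre, and the scene crop shows the saddle undisturbed below, with clear gaps to both jaws. The force is just the blank's weight, as it was in free air. I check that it is still and hand in.

```bash
python3 -m creep '[{"tx":0,"ty":0,"tz":0,"rx":0,"ry":0,"rz":0},{"tx":0,"ty":0,"tz":0,"rx":0,"ry":0,"rz":0},{"tx":0,"ty":0,"tz":0,"rx":0,"ry":0,"rz":0},{"tx":0,"ty":0,"tz":0,"rx":0,"ry":0,"rz":0}]'
python3 - <<'E'
from h import *
print(abs(env.get_obs()["joint_velocities"]).max())
print(env.sign_off())
E
```

```text
time_s: 21.1
tool_pos: [0.6391, -0.0046, 0.1516]
tool_rot: [180.0, -0.0, 81.5]
force: [0.8, -0.3, -1.7]
grip_width: 0.0354
0.07716477650841683
the job is handed in; nothing more can be done
None
```

The job is done and handed in at 21 s. The saddle hangs astride the bar on the green tape and is released. The smaller oak blank is gripped at 40 N and held still, level and in line with the bar, about 10 mm above the saddle.

**Last checks**
- **Saddle:** the top view puts its centre within about 1.5 mm of the middle of the tape.
- **Blank:** its ends are at −90 and +92 mm from the saddle's centre in the top view. Sideways that view puts it 1–2 mm off, while the wrist view and the tool positions say centred.
- **Contact:** the force reading is about the blank's weight, as it was in free air, and the pictures show clear gaps to the jaws and the saddle. The 10 mm gap comes from the tool height and was not measured in a picture.
- **Other objects:** the glue bottle stands as it was in the last pictures. The tape measure and mallet were not looked at again at the end, but the arm did not go near them.

**What disagreed or failed**
- While hanging the saddle, the wrist view and the arm's own position differed by up to 2.5 mm along the bar. I split the difference.
- The first move command was refused for missing keys and moved nothing.

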